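# Hold the corner bracket for the display riser

## Robot

A 6-joint arm with a two-finger parallel gripper is mounted at the origin on the work surface. World frame = base frame: x ahead of the robot, y to its left, z up, the work surface at z = 0. Lengths are in m, angles in rad, forces in N, time in s.
With the tool pointing down it reaches from about 0.3 to 1 m from the base axis. Payload 5.1 kg.
Tool frame: the origin (TCP) lies at the very end of the fingers, on their centre line; the grasp point (between the pads) lies 19 mm behind it; z points along the fingers, y is the line along which they close (so a half turn about z gives the same grasp; the last joint's range is limited). The gripper opens to 95 mm and grips with 3 to 60 N. Pads are 20 mm wide; open, the fingers measure 119 mm over their backs; the gripper's body (75 mm by 180 mm) begins 59 mm behind the grasp point.
Start: joints at [-0.083, 0.124, 1.65, -0, 1.367, -0.083], TCP at [0.65, -0, 0.215] pointing down, gripper open.
Joint ranges: [-2.61, 2.61], [-1.02, 2.33], [0.03, 2.71], [-1.35, 4.49], [0.32, 2.68], [-2.91, 2.91]. Speed limits (rad/s): [2.57, 2.57, 3.14, 3.14, 3.14, 3.14].

## Interface

Orientations are given as a 3x3 rotation matrix whose columns are the frame's x, y, z axes.
In Python, from plant import telemetry, grab_frame, order, search_frame, pinpoint gives the robot as it stands.
- The arm moves only by the shell command python3 -m jog 'ROWS' [FORCE]. ROWS is JSON, a list that holds one entry, the list of rows, each a list of 7 numbers: the turn, a rotation vector about the world's x, y, z in degrees, then the shift along the world's x, y, z in cm, then the closure, from 0 (fully open) to 1 (shut). In form: [[[rx, ry, rz, dx, dy, dz, gripper], ...]]. A call has 1 to 5 rows; each row is the pose to reach, as a shift and turn from the pose commanded when the call began; what a row does not reach only later rows make up. A row lasts 1/8 s, in which the tool goes at most 62.5 mm and 10.7 degrees, less where a joint would pass 70% of its speed; a pose out of reach is approached as far as the arm can. A call with a gripper value outside its range is refused whole. The fingers move at their own pace and stop on an object; FORCE is the grip in N (left out, the last holds). Time passes only in rows, so rows that repeat a pose let the fingers close. It gives the time, the measured TCP pose, the force, the opening and the grip force at its end, in the units of the state.
- telemetry.observe(): the state, without advancing time (a new reading comes with each control period).
- grab_frame(name): name is "scene" or "side" or "wrist"; returns a dict with "pixels" (400x640x3 uint8, red, green, blue), "range_z" (400x640 float32, m along the optical axis (not along the pixel's ray), 0 where there is no reading), "K" (3x3 intrinsics, pixels), "dist_coeffs" ([k1, k2, p1, p2, k3] as OpenCV has them; the pictures are not rectified), "xyz" and "rotation" of the camera in the world; the wrist camera has in their place "tool_from_camera" (4x4, takes a point from camera to tool coordinates, whose origin is the TCP and whose axes are the flange's). Camera axes: x right, y down, z forward; pixel columns grow to the right and rows downward; lengths in m; the calibration is good to about 2 mm. A picture is of the moment at which its call begins: read the wrist's pose just before it.
- order.close_job(): hands the job in; it is judged then, once.
Trained networks look in a picture, given as the dict that the camera call returned (one of the last four; its "shot" number tells which), for a name from the list of things; names that differ only in an ending like _2 or _b are one class to them, and where a whole thing is asked for, a point or a joint stands for the part that bears it (a point fixed in the world has none). Each returns a list of dicts, best first, with "conf" (0 to 1); they miss things now and then, are a little off and sometimes report something else, mostly with a low value. They report only what shows in the picture. A call takes as long as a camera call. They do not tell look-alikes from the thing itself.
- search_frame(target, picture): "xyz" ([x, y, z] in m, in world coordinates, good to about 4 mm: the middle of the surface that is visible of it).
- pinpoint(target, picture): "xyz" ([x, y, z] in m, in world coordinates, good to about 4 mm: a listed point, or the origin of a listed thing).
The state is a dict: "t": time; "q": joint angles; "joint_velocities": joint speeds; "joint_torque": joint torques, N m; "eef_pos": TCP position; "tool_rot": TCP orientation; "force": force on the tool from outside, world axes, zero at the start; "wrist_torque": the same for the moment, N m; "finger_gap": finger opening in m; "grip_force": force on a finger pad.
Only numpy, scipy, OpenCV 4.12 (cv2) and the standard library are available. Lean on these libraries where they do the work, as an engineer would, in place of code of your own. Each camera call takes 0.05 s, during which the arm holds its last target. There are 200 camera calls.

## Task

The white display riser is being fixed to the exhibit table and its second corner bracket is still lying loose. Fetch the bracket, set it foot down on the table inside its pencilled outline, square in the corner with its back flat against the front of the riser, bring it up gently without ramming the riser, and push it against the riser with a steady force of about 10 newtons so that a colleague can drive the screws. Finish while still holding and pushing it there; leave the other things on the table where they are.

Things in the scene. Friction and masses are not known exactly. Their poses are not given: they have to be found in the camera images.
- bracket: Loose cast-aluminium angle bracket, 0.18 to 0.34 kg, standing on its foot on the table. Origin: middle of its lower back edge, on its underside; z up. Its back is the plane x = 0, facing +x (this side goes against the riser). Foot: plate from x = 0 to -80 mm, 70 mm wide, 6 mm thick. Upright: plate x -6 to 0, 70 mm wide, 72 mm high. A centre web joins them (see web).
- web (a point): Natural grip on the loose bracket: middle of its upright centre web, 28 mm in front of the back (bracket x = -28 mm) and 40 mm above its underside; axes as the bracket's. Web 10 mm thick (y -5 to +5), 61 mm high here, 68 at the upright, 58 at x = -40 mm, then sloping to 12 at x = -76. Pinch it across y from above, fingertips over the foot; 30 mm of foot on each side.
- riser: White laminate display step on the robot's left, fixed and rigid, 460 mm long (its y), 240 deep (+x), 80 high. Origin: middle of its front lower edge. Its front is the plane x = 0, facing its -x, roughly to the robot's right (world -y), turned up to 0.25 rad either way. Two amber bottles and two white jars, up to 200 mm high, stand on it, 120 mm or more behind its front.
- spot (a point): Where the bracket's origin belongs: on the riser's front lower edge, at table height. Axes as the riser's (x into it), so the seated bracket has this heading. Dark pencil lines 2.5 mm wide mark it: three sides of the 80 x 70 mm foot's outline on the table, and two lines 72 mm apart up the riser's front and 22 mm over its top edge.
- twin: The first bracket, identical, already screwed on against the riser with dark screw heads, 160 to 200 mm along the riser from the marked place, to either side; fixed. Origin and axes as the loose bracket's.
- screw_tin: small round open steel tin of screws, 52 mm across, 22 mm high, standing at the riser's foot between the two bracket places; origin under its centre
- tape_measure: black tape measure lying flat, 62 x 66 mm, 30 mm high; origin under its centre
- pencil: flat wooden carpenter's pencil, 190 mm long along its x axis, 13 mm wide, 8 mm high; origin under its middle
- try_square: try square lying flat: dark wooden stock 115 x 24 x 20 mm along its x axis (origin under the stock's middle), steel blade 40 mm wide reaching 162 mm to +y
- cordless_driver: pistol-shaped cordless screwdriver lying on its side, about 190 x 150 mm, 44 mm high; origin under the motor housing near its front
- amber_bottle: amber reagent bottle with black cap standing on the table, 72 mm across, 160 mm high; origin under its centre
- white_jar: white plastic screw-top jar standing on the table, 84 mm across, 110 mm high; origin under its centre
Things that resemble listed ones, but are neither listed nor needed, are in the scene too. Leave any blue, red or turquoise look-alike of the bracket alone.

How it is judged:
At the end, for the whole second after the job is handed in: Through the last second the robot's fingers still hold the bracket, which pushes on the riser with between 5 and 20 N, at rest, within 8 mm of its marked place, its back flat to the riser (within 3 degrees), upright (within 3 degrees), its foot down on the table (within 4 mm) (contact force between bracket and riser between 5 and 20 N and contact force between the fingers and bracket above 2 N and horizontal distance between bracket and spot below 0.008 m and angle between the x axis of bracket and the x axis of spot, either way round below 0.05 rad and z of bracket in the frame of spot below 0.004 m and angle between bracket's own z axis and vertical below 0.05 rad and linear speed of bracket below 0.01 m/s); the arm keeps its last pose, push and grip.
It fails at once if the bracket is rammed against the riser (more than 45 N) (contact force between bracket and riser above 45 N).
It fails at once if another thing on the table is disturbed (moved by more than 25 mm) (distance of any of screw_tin, tape_measure, pencil, try_square, cordless_driver, amber_bottle, white_jar from where it was at the start of the episode above 0.025 m).
It also fails if it takes over 45 s, if anything falls off the work surface, if the arm or the gripper's body presses on something with over 40 N, if the wrist force passes 120 N, or if a joint passes its speed limit or range.

## Working session

There is one attempt and no reset: what is moved stays moved. The work goes in short steps, Python scripts to look and compute and a shell command to move; the robot and the scene stay as the last step left them, time stands still between calls to the robot, and variables do not carry over. Pictures are saved under pics/ and viewed, at most 10 in all, crops included, and the job is handed in when it is done.

```bash
mkdir -p pics; cat > h.py <<'E'
import numpy as np, cv2
from plant import telemetry, grab_frame, order, search_frame, pinpoint
def cam(f, st=None):
    if 'xyz' in f: return np.array(f['rotation']), np.array(f['xyz'])
    T=np.array(f['tool_from_camera']); R=np.array(st['tool_rot'])
    return R@T[:3,:3], R@T[:3,3]+np.array(st['eef_pos'])
def cloud(f, st=None):
    "world xyz per pixel, nan where no reading"
    R,t=cam(f,st); h,w=f['range_z'].shape
    uv=np.stack(np.meshgrid(np.arange(w),np.arange(h)),-1).reshape(-1,1,2).astype(np.float64)
    n=cv2.undistortPoints(uv,np.array(f['K']),np.array(f['dist_coeffs'])).reshape(h,w,2)
    z=np.where(f['range_z']>0,f['range_z'],np.nan)
    return np.stack([n[...,0]*z,n[...,1]*z,z],-1)@R.T+t
def proj(f,P,st=None):
    R,t=cam(f,st); p=(np.atleast_2d(P)-t)@R
    return cv2.projectPoints(p,np.zeros(3),np.zeros(3),np.array(f['K']),np.array(f['dist_coeffs']))[0].reshape(-1,2)
def save(f,n,crop=None,s=1):
    im=f['pixels'][...,::-1]
    if crop: u0,v0,u1,v1=crop; im=im[v0:v1,u0:u1]
    cv2.imwrite('pics/'+n,cv2.resize(im,None,fx=s,fy=s,interpolation=cv2.INTER_CUBIC))
E
python3 - <<'E'
from h import *
for n in ('scene','side'):
    f=grab_frame(n); save(f,n+'.png')
    np.save(n+'.npy',f,allow_pickle=True)
    print(n,np.round(f['xyz'],3))
    for t in ('bracket','web','spot','riser','twin','screw_tin','tape_measure','pencil','try_square','cordless_driver','amber_bottle','white_jar'):
        for d in pinpoint(t,f)[:4]:
            print(t,np.round(d['xyz'],3),round(d['conf'],2),proj(f,d['xyz']).round().astype(int).tolist())
E
```

```text
scene [0.954 0.345 0.975]
bracket [ 0.508 -0.208  0.   ] 0.93 [[284, 201]]
bracket [ 0.57  -0.081  0.002] 0.87 [[301, 240]]
bracket [ 0.724  0.107 -0.001] 0.56 [[314, 330]]
bracket [ 0.358 -0.143 -0.   ] 0.53 [[336, 182]]
web [0.723 0.136 0.038] 0.79 [[324, 333]]
web [ 0.552 -0.104  0.04 ] 0.77 [[299, 224]]
web [ 0.388 -0.139  0.038] 0.56 [[330, 180]]
riser [ 0.51   0.294 -0.   ] 0.89 [[433, 316]]
twin [0.604 0.272 0.   ] 0.6 [[402, 339]]
screw_tin [0.506 0.244 0.001] 0.88 [[417, 301]]
tape_measure [0.408 0.077 0.001] 0.7 [[386, 235]]
pencil [ 0.715 -0.158 -0.002] 0.89 [[241, 260]]
try_square [ 0.382 -0.492  0.001] 0.7 [[249, 129]]
amber_bottle [0.758 0.009 0.002] 0.63 [[274, 313]]
side [0.075 0.882 0.689]
bracket [ 0.141 -0.276  0.   ] 0.96 [[437, 202]]
bracket [ 0.361 -0.148 -0.002] 0.92 [[357, 210]]
bracket [ 0.507 -0.21  -0.003] 0.81 [[319, 192]]
bracket [ 0.72   0.111 -0.   ] 0.74 [[207, 231]]
web [ 0.166 -0.285  0.039] 0.97 [[431, 188]]
web [0.719 0.133 0.039] 0.92 [[200, 224]]
web [ 0.393 -0.143  0.039] 0.87 [[347, 197]]
web [ 0.554 -0.105  0.037] 0.84 [[292, 194]]
spot [ 0.606 -0.401 -0.006] 0.4 [[313, 163]]
riser [ 0.507  0.298 -0.001] 0.95 [[238, 296]]
screw_tin [0.502 0.241 0.004] 0.62 [[252, 279]]
tape_measure [ 0.41   0.08  -0.003] 0.72 [[313, 251]]
pencil [ 0.712 -0.156 -0.003] 0.64 [[255, 188]]
try_square [ 0.38  -0.499  0.002] 0.91 [[380, 160]]
cordless_driver [ 0.605 -0.4   -0.004] 0.88 [[313, 163]]
amber_bottle [ 0.759  0.009 -0.   ] 0.85 [[215, 210]]
white_jar [ 0.306 -0.311 -0.002] 0.97 [[387, 188]]
```

View pics/scene.png

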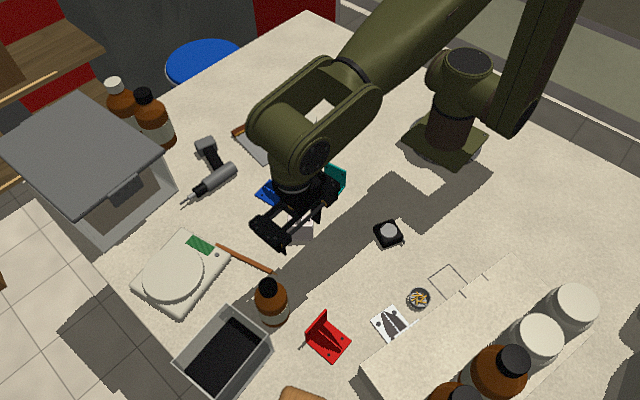

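View pics/side.png

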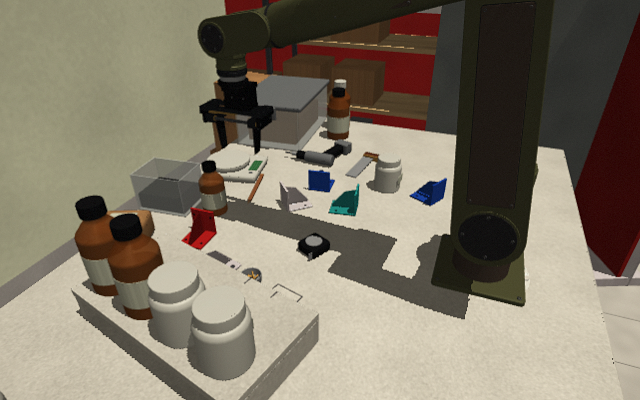

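The scene view shows the riser at lower right (front edge from (360,370) to (510,260)). The pencilled outline is near (448,280), the tin at (418,298) and the twin at (392,322). Candidates in the side view: silver (293,197), blue (319,182), teal (345,203), blue (430,192), red (203,230). Only the silver one matches cast aluminium; I'll confirm it in a crop.

```bash
python3 - <<'E'
from h import *
S=np.load('scene.npy',allow_pickle=True).item(); D=np.load('side.npy',allow_pickle=True).item()
a=cv2.resize(D['pixels'][165:225,260:340],(800,600)[:2],interpolation=cv2.INTER_CUBIC)[:,:]
a=cv2.resize(D['pixels'][165:225,255:355],(500,300),interpolation=cv2.INTER_CUBIC)
b=cv2.resize(S['pixels'][245:345,360:520],(480,300),interpolation=cv2.INTER_CUBIC)
b=np.pad(b,((0,0),(0,20),(0,0)))
cv2.imwrite('pics/c1.png',np.vstack([a,b])[...,::-1])
# riser: front/top edge from both cams
for n,f in(('scene',S),('side',D)):
    P=cloud(f).reshape(-1,3); 
    m=(abs(P[:,2]-.08)<.006)&(P[:,1]>.2)&(P[:,1]<.7)&(P[:,0]>.2)&(P[:,0]<.85)
    T=P[m]; print(n,m.sum(),T.min(0).round(3),T.max(0).round(3),np.median(T[:,2]).round(4))
    # front edge: min y in x bins
    e=[]
    for x in np.arange(.28,.74,.01):
        s=T[abs(T[:,0]-x)<.005]
        if len(s)>8: e.append((x,np.percentile(s[:,1],3)))
    e=np.array(e); 
    k=np.ones(len(e),bool)
    for _ in range(8):
        c=np.polyfit(e[k,0],e[k,1],1); r=e[:,1]-np.polyval(c,e[:,0]); k=abs(r)<max(.004,1.5*np.median(abs(r)))
    print('y=%.4f x+%.4f'%tuple(c),k.sum(),len(e),'range',e[:,0].min(),e[:,0].max())
E
```

```text
scene 12802 [0.289 0.243 0.074] [0.754 0.696 0.086] 0.0811
y=-0.2456 x+0.4268 44 45 range 0.29000000000000004 0.7300000000000004
side 9966 [0.29  0.246 0.074] [0.79  0.699 0.086] 0.0806
y=-0.2447 x+0.4274 43 45 range 0.29000000000000004 0.7300000000000004
```

View pics/c1.png

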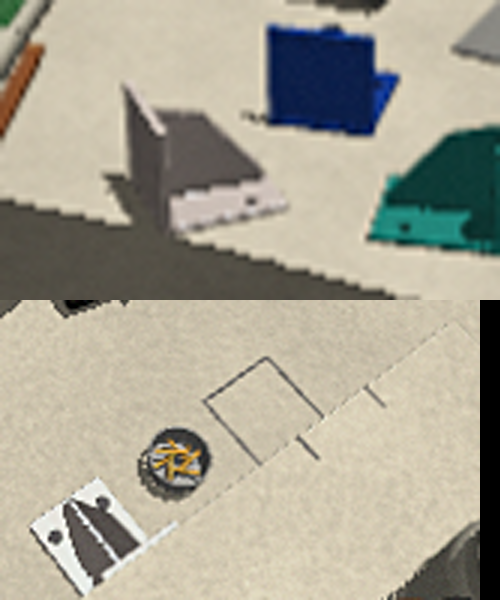

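The crop's upper half confirms one silver bracket (crop (165,170)), distinct from the blue and teal ones. The lower half shows the outline corners at crop (205,400) and (267,357), with the top-edge marks starting at (298,436) and (365,385).

```bash
python3 - <<'E'
from h import *
S=np.load('scene.npy',allow_pickle=True).item(); D=np.load('side.npy',allow_pickle=True).item()
def hit(f,uv,z):
    R,t=cam(f); n=cv2.undistortPoints(np.array(uv,float).reshape(-1,1,2),np.array(f['K']),np.array(f['dist_coeffs'])).reshape(-1,2)
    d=np.c_[n,np.ones(len(n))]@R.T; return t+d*((z-t[2])/d[:,2])[:,None]
c=lambda u,v:(360+(u+.5)/3-.5,245+(v-300+.5)/3-.5)
o=hit(S,[c(205,400),c(267,357)],0); m=hit(S,[c(298,436),c(365,385)],.08)
th=np.arctan(.245); X=np.array([np.sin(th),np.cos(th)]); 
print('outline',o.round(4),np.linalg.norm(o[0]-o[1])); print('marks',m.round(4),np.linalg.norm(m[0]-m[1]))
mid=o.mean(0)[:2]; mm=m.mean(0)[:2]
Y=np.array([-X[1],X[0]]); L=lambda p:(p@X-np.array([0,.427])@X, p@Y)
print('outline (front dist, along)',L(mid),'marks',L(mm))
s=mm-L(mm)[0]*X; print('spot by marks',s, 'by outline',mid-L(mid)[0]*X)
P=cloud(D); 
Q=P[165:225,255:320].reshape(-1,3); C=D['pixels'][165:225,255:320].reshape(-1,3).astype(int)
k=(np.hypot(Q[:,0]-.555,Q[:,1]+.105)<.09)&(Q[:,2]>.012)
B=Q[k]; print(k.sum(),B.min(0).round(3),B.max(0).round(3))
U=B[B[:,2]>.02]
rect=cv2.minAreaRect((Q[(np.hypot(Q[:,0]-.555,Q[:,1]+.105)<.09)&(Q[:,2]>.004)][:,:2]*1000).astype(np.float32)); print(rect)
T=B[B[:,2]>.066]; print('top',T.round(3).tolist())
print(np.round(telemetry.observe()['tool_rot'],3))
E
```

```text
outline [[0.4369 0.2305 0.    ]
 [0.3681 0.2478 0.    ]] 0.07101339563263344
marks [[0.4576 0.3094 0.08  ]
 [0.3863 0.3262 0.08  ]] 0.07323889354219595
outline (front dist, along) (np.float64(-0.08666764445243946), np.float64(-0.3340484727605569)) marks (np.float64(-0.00566549216206641), np.float64(-0.3341989594043962))
spot by marks [0.42328997 0.32329396] by outline [0.4231438  0.32332977]
330 [ 0.523 -0.134  0.012] [ 0.598 -0.053  0.073]
((543.3278198242188, -107.43404388427734), (81.29035949707031, 76.10731506347656), 42.38412094116211)
top [[0.592, -0.104, 0.072], [0.59, -0.106, 0.071], [0.591, -0.101, 0.069], [0.585, -0.097, 0.073], [0.583, -0.099, 0.073], [0.589, -0.097, 0.069], [0.585, -0.096, 0.07], [0.58, -0.092, 0.073], [0.585, -0.095, 0.067], [0.578, -0.088, 0.073], [0.575, -0.09, 0.072], [0.578, -0.087, 0.069], [0.573, -0.086, 0.071], [0.573, -0.092, 0.068], [0.571, -0.081, 0.071], [0.568, -0.082, 0.071], [0.568, -0.089, 0.067], [0.57, -0.078, 0.069], [0.566, -0.077, 0.07], [0.562, -0.076, 0.072], [0.563, -0.07, 0.071], [0.56, -0.071, 0.072], [0.559, -0.075, 0.069], [0.564, -0.072, 0.066], [0.558, -0.067, 0.071], [0.555, -0.068, 0.071], [0.559, -0.069, 0.066], [0.552, -0.061, 0.072], [0.551, -0.066, 0.07], [0.55, -0.058, 0.071], [0.547, -0.057, 0.072], [0.55, -0.057, 0.067], [0.548, -0.06, 0.067]]
[[ 0.  1.  0.]
 [ 1. -0.  0.]
 [ 0.  0. -1.]]
```

```bash
python3 -m jog '[[[0,0,-10,-2,-2,-0.5,0],[0,0,-20,-4,-4,-1,0],[0,0,-30,-6,-6,-2,0],[0,0,-40,-8,-8,-3,0],[0,0,-46,-10,-10,-3,0]]]'; python3 -m jog '[[[0,0,0,0,0,0,0],[0,0,0,0,0,0,0]]]'
cat > wl.py <<'E'
from h import *; import sys
st=telemetry.observe(); f=grab_frame('wrist'); save(f,sys.argv[1]); np.save('w.npy',{'f':f,'st':st},allow_pickle=True)
print(np.round(st['eef_pos'],4),st['t'])
for t in sys.argv[2:]:
    for d in pinpoint(t,f)[:3]: print(t,np.round(d['xyz'],4),round(d['conf'],2),proj(f,d['xyz'],st).round().tolist())
P=cloud(f,st).reshape(-1,3)
T=P[(P[:,2]>.066)&(P[:,2]<.078)&(np.hypot(P[:,0]-.56,P[:,1]+.09)<.09)]
if 'web' in sys.argv and len(T)>20:
    r=cv2.minAreaRect((T[:,:2]*1000).astype(np.float32)); print('upright top',r,len(T))
W=P[(P[:,2]>.045)&(P[:,2]<.062)&(np.hypot(P[:,0]-.55,P[:,1]+.1)<.05)]
if 'web' in sys.argv and len(W)>20: print('web',cv2.minAreaRect((W[:,:2]*1000).astype(np.float32)),len(W),np.median(W,0))
E
python3 wl.py w1.png bracket web
```

```text
t: 1.92
eef_pos: [0.5487, -0.1004, 0.1835]
tool_rot: [[0.722, 0.692, -0.002], [0.692, -0.722, 0.0], [-0.001, -0.002, -1.0]]
force: [0.2, 0.2, 0.3]
finger_gap: 0.0955
grip_force: 0.0
t: 2.17
eef_pos: [0.5505, -0.0998, 0.185]
tool_rot: [[0.719, 0.695, 0.001], [0.695, -0.719, 0.0], [0.001, 0.001, -1.0]]
force: [0.2, 0.3, 0.5]
finger_gap: 0.0949
grip_force: 0.0
[ 0.5505 -0.0998  0.185 ] 2.175
bracket [ 0.359  -0.1469 -0.0029] 0.96 [[247.0, 295.0]]
bracket [ 0.573  -0.0847 -0.0027] 0.83 [[322.0, 155.0]]
bracket [ 0.5059 -0.2112 -0.0035] 0.59 [[354.0, 256.0]]
web [ 0.3833 -0.1412  0.038 ] 0.84 [[249.0, 300.0]]
web [ 0.5527 -0.1018  0.0422] 0.74 [[320.0, 185.0]]
web [ 0.5116 -0.2382  0.0397] 0.69 [[377.0, 283.0]]
upright top ((570.2442016601562, -87.9070816040039), (6.273544788360596, 68.91986083984375), 42.92396545410156) 496
web ((562.7106323242188, -94.53102111816406), (26.504243850708008, 68.89361572265625), 42.92224884033203) 192 [ 0.57182592 -0.09105025  0.05356129]
```

View pics/w1.png

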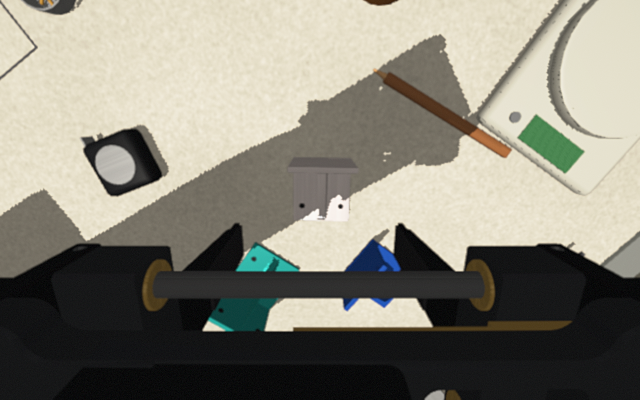

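The wrist view shows the silver bracket centred at (322,185), square to the tool, with the tape at (122,160) and the blue and teal look-alikes below. I'll descend and grip.

```bash
python3 -m jog '[[[0,0,-1,0.15,-0.4,-4,0],[0,0,-1,0.15,-0.4,-8,0],[0,0,-1,0.15,-0.4,-12,0],[0,0,-1,0.15,-0.4,-15,0],[0,0,-1,0.15,-0.4,-16.3,0]]]'; python3 -m jog '[[[0,0,0,0,0,0,0],[0,0,0,0,0,0,1],[0,0,0,0,0,0,1],[0,0,0,0,0,0,1],[0,0,0,0,0,0,1]]]' 40;  python3 -m jog '[[[0,0,0,0,0,0,1],[0,0,0,0,0,0,1]]]'
```

```text
t: 2.95
eef_pos: [0.5505, -0.1032, 0.0195]
tool_rot: [[0.731, 0.683, -0.003], [0.683, -0.731, 0.001], [-0.002, -0.003, -1.0]]
force: [0.5, -0.1, 0.4]
finger_gap: 0.0952
grip_force: 0.0
t: 3.58
eef_pos: [0.5517, -0.1041, 0.0221]
tool_rot: [[0.731, 0.682, 0.001], [0.682, -0.731, -0.0], [0.0, 0.001, -1.0]]
force: [0.1, 0.2, 0.7]
finger_gap: 0.0603
grip_force: 0.0
t: 3.82
eef_pos: [0.5514, -0.104, 0.0216]
tool_rot: [[0.731, 0.682, -0.0], [0.682, -0.731, 0.0], [-0.0, -0.0, -1.0]]
force: [0.4, -0.1, 0.2]
finger_gap: 0.0409
grip_force: 0.0
```

```bash
python3 -m jog '[[[0,0,0,0,0,0,1],[0,0,0,0,0,0,1],[0,0,0,0,0,0,1],[0,0,0,0,0,0,1],[0,0,0,0,0,0,1]]]'; python3 -m jog '[[[0,0,0,0,0,0,1],[0,0,0,0,0,0,1]]]'
```

```text
t: 4.45
eef_pos: [0.5515, -0.1041, 0.0216]
tool_rot: [[0.731, 0.682, 0.0], [0.682, -0.731, -0.0], [-0.0, 0.0, -1.0]]
force: [-1.0, 1.1, -1.0]
finger_gap: 0.01
grip_force: 40.0
t: 4.7
eef_pos: [0.5515, -0.1041, 0.0216]
tool_rot: [[0.731, 0.682, 0.0], [0.682, -0.731, -0.0], [-0.0, 0.0, -1.0]]
force: [0.3, -0.4, -0.9]
finger_gap: 0.0095
grip_force: 40.0
```

```bash
python3 -m jog '[[[0,0,0,0,0,4,1],[0,0,5,-1,2,8,1],[0,0,11,-3.5,6,10,1],[0,0,17,-6,10.5,10,1],[0,0,23,-8.5,15,10,1]]]'; python3 -m jog '[[[0,0,5,-2.5,4.2,0,1],[0,0,10,-5,8.2,0,1],[0,0,10,-8,12.8,0,1],[0,0,10,-8,12.8,0,1],[0,0,10,-8,12.8,0,1]]]'
sed -i 's/^T=P/if "web" not in sys.argv: sys.exit()\nT=P/' wl.py; python3 wl.py w2.png spot bracket riser screw_tin
```

```text
t: 5.32
eef_pos: [0.4652, 0.0471, 0.1214]
tool_rot: [[0.404, 0.915, -0.0], [0.915, -0.404, 0.0], [0.0, -0.001, -1.0]]
force: [0.2, 0.9, -3.0]
finger_gap: 0.01
grip_force: 40.0
t: 5.95
eef_pos: [0.3862, 0.1738, 0.1212]
tool_rot: [[0.241, 0.971, -0.0], [0.971, -0.241, -0.001], [-0.001, -0.0, -1.0]]
force: [-0.5, 0.8, -2.4]
finger_gap: 0.01
grip_force: 40.0
[0.3862 0.1738 0.1212] 5.95
bracket [0.3969 0.2019 0.1006] 0.58 [[324.0, 183.0]]
riser [0.5156 0.292  0.0035] 0.8 [[428.0, 31.0]]
screw_tin [ 0.504   0.2427 -0.0012] 0.93 [[422.0, 92.0]]
```

View pics/w2.png

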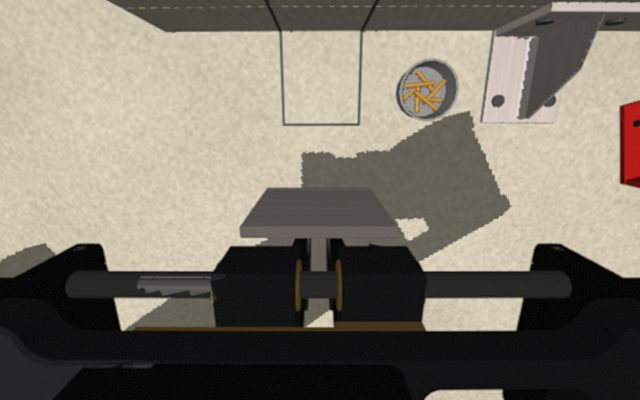

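The wrist view shows the outline with near corners at (284,124) and (359,124), meeting the riser base at row 31. The tin is at (427,88), the twin at (530,70), and the held bracket's back face at (240–404, 188–237). Measuring:

```bash
python3 - <<'E'
from h import *
d=np.load('w.npy',allow_pickle=True).item(); f,st=d['f'],d['st']
R,t=cam(f,st)
def hit(uv,z):
    n=cv2.undistortPoints(np.array(uv,float).reshape(-1,1,2),np.array(f['K']),np.array(f['dist_coeffs'])).reshape(-1,2)
    q=np.c_[n,np.ones(len(n))]@R.T; return t+q*((z-t[2])/q[:,2])[:,None]
o=hit([(284,124),(359,124),(281,31),(361,31)],0); print(o.round(4), np.linalg.norm(o[0]-o[1]),np.linalg.norm(o[0]-o[2]))
P=cloud(f,st)
F=P[0:28,170:480].reshape(-1,3); F=F[(F[:,2]>.01)&(F[:,2]<.075)]
c=np.polyfit(F[:,0],F[:,1],1);r=F[:,1]-np.polyval(c,F[:,0]); k=abs(r)<.004; c=np.polyfit(F[k,0],F[k,1],1); print('front',c,k.sum(),len(F),'heading',np.degrees(np.arctan2(1,-c[0])))
print('table z',np.nanmedian(P[60:110,295:350,2]))
B=P[192:233,262:382].reshape(-1,3); B=B[np.isfinite(B[:,0])]
b=np.polyfit(B[:,0],B[:,1],1); print('back',b,np.degrees(np.arctan2(1,-b[0])),B.min(0),B.max(0))
th=np.arctan2(1,-c[0]); X=np.array([np.cos(th),np.sin(th)]);Y=np.array([-X[1],X[0]])
e=st['eef_pos'][:2]; front=np.array([0,c[1]])@X
al=[p[:2]@Y for p in o]; mid=np.mean(al)
print('along each',np.round(al,4),'TCP along',e@Y,'back dist',front-B[:,:2].mean(0)@X,'TCP to front',front-e@X,'outline far',[front-p[:2]@X for p in o])
# bracket lateral centre from back face extents by height
for row in (200,215,228):
    z=P[row,322,2]; 
    Q=P[row]; s=(abs(Q[:,1]-np.polyval(b,Q[:,0]))<.003)&(abs(Q[:,2]-z)<.012); a=(Q[s][:,:2]@Y); print('bracket lateral',row,z,a.min(),a.max(),(a.min()+a.max())/2)
sp=front*X+mid*Y; print('spot',sp,'X',X)
E
```

```text
[[0.3692 0.2457 0.    ]
 [0.4399 0.2281 0.    ]
 [0.3886 0.3246 0.    ]
 [0.4583 0.3072 0.    ]] 0.07279096656001986 0.08121588299321954
front [-0.2433465   0.41877792] 8568 8568 heading 76.32310718030197
table z 0.0009587714917391188
back [-0.29973658  0.31781672] 73.31460355847797 [ 3.28228764e-01  1.45572115e-01 -1.14417854e-04] [0.44792572 0.20897878 0.1745825 ]
along each [-0.3006 -0.3734 -0.3008 -0.3726] TCP along -0.3341351689194019 back dist 0.11968861215128923 TCP to front 0.14670934013761355 outline far [np.float64(0.08089167883807857), np.float64(0.0812272325539301), np.float64(-0.00032401131418346996), np.float64(1.1356947629437286e-05)]
bracket lateral 200 0.1334615740662438 -0.3685599643444993 -0.29941998661052804 -0.33398997547751363
bracket lateral 215 0.15843227677181632 -0.36784859129624214 -0.2997991815834011 -0.33382388643982164
bracket lateral 228 0.17291087590673898 -0.36837195077081325 -0.29961612779329294 -0.33399403928205307
spot [0.42354392 0.31570999] X [0.2364463  0.97164456]
```

```bash
python3 -m jog '[[[0,0,0.3,0.6,2,-3,1],[0,0,0.3,1.2,4.2,-6,1],[0,0,0.3,1.8,6.4,-9,1],[0,0,0.3,2.4,8.7,-9.9,1],[0,0,0.3,2.4,8.7,-9.9,1]]]';  python3 -m jog '[[[0,0,0,0,0,0,1]]]'; python3 wl.py w3.png; python3 - <<'E'
from h import *
d=np.load('w.npy',allow_pickle=True).item(); f,st=d['f'],d['st']; P=cloud(f,st).reshape(-1,3)
h=np.radians(76.32);X=np.array([np.cos(h),np.sin(h)]);Y=np.array([-X[1],X[0]])
u=P[:,:2]@X;v=P[:,:2]@Y;w=.41877792*X[1]-u
k=(P[:,2]>.064)&(P[:,2]<.078)&(abs(v+.3368)<.05)&(w>.0)&(w<.08)
print(k.sum(),v[k].min(),v[k].max(),'w',np.percentile(w[k],[1,10,50,90]))
k2=k&(P[:,2]<.077)
print(cv2.minAreaRect((P[k][:,:2]*1000).astype(np.float32)))
e=np.array(st['eef_pos']);print('tcp to front',.41877792*X[1]-e[:2]@X,'along',e[:2]@Y, np.degrees(np.arctan2(st['tool_rot'][1][0],st['tool_rot'][0][0])))
E
```

```text
t: 6.82
eef_pos: [0.4117, 0.2614, 0.0227]
tool_rot: [[0.237, 0.972, 0.0], [0.972, -0.237, 0.0], [0.0, 0.0, -1.0]]
force: [0.7, 0.1, -2.4]
finger_gap: 0.0098
grip_force: 40.0
t: 6.95
eef_pos: [0.4107, 0.2605, 0.0224]
tool_rot: [[0.238, 0.971, -0.001], [0.971, -0.238, -0.0], [-0.0, -0.0, -1.0]]
force: [0.2, 0.3, -2.7]
finger_gap: 0.0096
grip_force: 40.0
[0.4107 0.2605 0.0224] 6.95
3411 -0.3719845430696162 -0.3023078885546745 w [0.02926012 0.02956446 0.03116359 0.03543602]
((412.2773742675781, 268.2088928222656), (39.58275604248047, 69.67745971679688), 76.3350601196289)
tcp to front 0.056698441680048894 along -0.3374407293909746 76.24763451603553
```

View pics/w3.png

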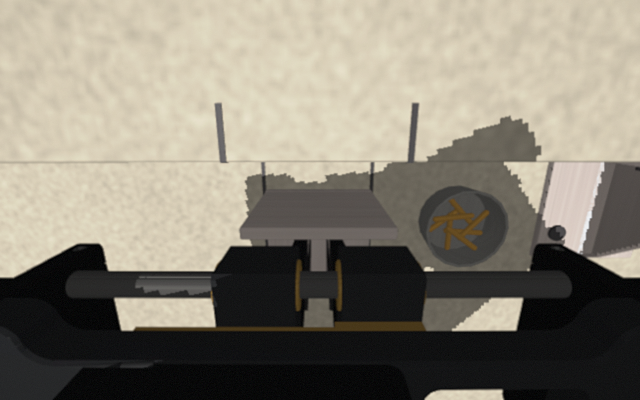

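The wrist view shows the bracket centred between the top-edge marks at (222,160) and (411,160), low in the outline, with about a 29 mm gap to the riser. Now I'll approach slowly.

```bash
python3 -m jog '[[[0,0,0,0.12,0.5,0,1],[0,0,0,0.24,1,0,1],[0,0,0,0.35,1.45,0,1],[0,0,0,0.47,1.95,0,1],[0,0,0,0.52,2.15,0,1]]]';  python3 -m jog '[[[0,0,0,0,0,0,1],[0,0,0,0.02,0.1,0,1],[0,0,0,0.05,0.2,0,1],[0,0,0,0.05,0.2,0,1]]]'
```

```text
t: 7.62
eef_pos: [0.4158, 0.2829, 0.0227]
tool_rot: [[0.236, 0.972, 0.0], [0.972, -0.236, 0.0], [0.0, 0.0, -1.0]]
force: [-0.5, -0.9, -3.1]
finger_gap: 0.0098
grip_force: 40.0
t: 8.12
eef_pos: [0.4162, 0.2845, 0.0227]
tool_rot: [[0.237, 0.972, 0.0], [0.972, -0.237, 0.0], [0.0, 0.0, -1.0]]
force: [0.2, -0.6, -2.9]
finger_gap: 0.0094
grip_force: 40.0
```

```bash
python3 -m jog '[[[0,0,0,0.02,0.1,0,1],[0,0,0,0.05,0.2,0,1],[0,0,0,0.05,0.2,0,1]]]';  python3 -m jog '[[[0,0,0,0.01,0.05,0,1],[0,0,0,0.02,0.1,0,1],[0,0,0,0.02,0.1,0,1]]]'
```

```text
t: 8.5
eef_pos: [0.4167, 0.2865, 0.0227]
tool_rot: [[0.237, 0.972, 0.0], [0.972, -0.237, -0.0], [0.0, 0.0, -1.0]]
force: [0.4, 0.1, -2.8]
finger_gap: 0.0102
grip_force: 40.0
t: 8.88
eef_pos: [0.4169, 0.2875, 0.0227]
tool_rot: [[0.237, 0.972, -0.0], [0.972, -0.237, 0.0], [0.0, -0.0, -1.0]]
force: [1.1, -0.8, -2.1]
finger_gap: 0.0098
grip_force: 40.0
```

```bash
python3 -m jog '[[[0,0,0,0.01,0.05,-0.05,1],[0,0,0,0.02,0.1,-0.05,1],[0,0,0,0.02,0.1,-0.05,1]]]';  python3 -m jog '[[[0,0,0,0.01,0.05,0,1],[0,0,0,0.01,0.05,0,1]]]'
```

```text
t: 9.25
eef_pos: [0.4171, 0.2885, 0.0221]
tool_rot: [[0.237, 0.972, -0.0], [0.972, -0.237, -0.0], [-0.0, -0.0, -1.0]]
force: [1.0, 0.3, -2.0]
finger_gap: 0.0095
grip_force: 40.0
t: 9.5
eef_pos: [0.4172, 0.289, 0.0222]
tool_rot: [[0.237, 0.972, -0.0], [0.972, -0.237, -0.0], [-0.0, -0.0, -1.0]]
force: [0.0, -0.8, -3.2]
finger_gap: 0.0097
grip_force: 40.0
```

```bash
python3 -m jog '[[[0,0,0,0.01,0.05,0,1],[0,0,0,0.01,0.05,0,1]]]';  python3 -m jog '[[[0,0,0,0.01,0.05,0,1],[0,0,0,0.01,0.05,0,1]]]'
```

```text
t: 9.75
eef_pos: [0.4173, 0.2895, 0.0222]
tool_rot: [[0.237, 0.972, 0.0], [0.972, -0.237, 0.0], [0.0, 0.0, -1.0]]
force: [0.6, -0.2, -2.5]
finger_gap: 0.0098
grip_force: 40.0
t: 10.0
eef_pos: [0.4173, 0.2895, 0.0221]
tool_rot: [[0.237, 0.972, -0.0], [0.972, -0.237, -0.001], [-0.001, -0.0, -1.0]]
force: [-1.3, -4.2, -0.7]
finger_gap: 0.0103
grip_force: 40.0
```

Contact at about 4 N, so I'll press a little more.

```bash
python3 -m jog '[[[0,0,0,0.01,0.03,0,1],[0,0,0,0.01,0.05,0,1],[0,0,0,0.01,0.05,0,1],[0,0,0,0.01,0.05,0,1]]]';  python3 -m jog '[[[0,0,0,0,0,0,1],[0,0,0,0,0,0,1]]]'
```

```text
t: 10.5
eef_pos: [0.4173, 0.2895, 0.0221]
tool_rot: [[0.237, 0.972, -0.001], [0.972, -0.237, -0.002], [-0.002, -0.0, -1.0]]
force: [-1.6, -6.3, 1.0]
finger_gap: 0.0098
grip_force: 40.0
t: 10.75
eef_pos: [0.4173, 0.2895, 0.0221]
tool_rot: [[0.237, 0.972, -0.001], [0.972, -0.237, -0.002], [-0.002, -0.0, -1.0]]
force: [-1.1, -6.0, 0.8]
finger_gap: 0.0098
grip_force: 40.0
```

```bash
python3 -m jog '[[[0,0,0,0.01,0.04,0,1],[0,0,0,0.02,0.08,0,1],[0,0,0,0.02,0.08,0,1],[0,0,0,0.02,0.08,0,1]]]';  python3 -m jog '[[[0,0,0,0,0,0,1],[0,0,0,0,0,0,1]]]'
```

```text
t: 11.25
eef_pos: [0.4173, 0.2895, 0.0222]
tool_rot: [[0.236, 0.972, -0.002], [0.972, -0.236, -0.004], [-0.004, -0.001, -1.0]]
force: [-2.6, -10.5, 3.8]
finger_gap: 0.0101
grip_force: 40.0
t: 11.5
eef_pos: [0.4172, 0.2895, 0.0221]
tool_rot: [[0.236, 0.972, -0.002], [0.972, -0.236, -0.004], [-0.004, -0.001, -1.0]]
force: [-2.5, -10.0, 3.4]
finger_gap: 0.0098
grip_force: 40.0
```

```bash
python3 -m jog '[[[0,0,0,0,0,0,1],[0,0,0,0,0,0,1],[0,0,0,0,0,0,1],[0,0,0,0,0,0,1],[0,0,0,0,0,0,1]]]'; python3 wl.py w4.png screw_tin
```

```text
t: 12.12
eef_pos: [0.4172, 0.2895, 0.0222]
tool_rot: [[0.236, 0.972, -0.002], [0.972, -0.236, -0.004], [-0.004, -0.001, -1.0]]
force: [-2.8, -10.5, 4.0]
finger_gap: 0.0099
grip_force: 40.0
[0.4172 0.2895 0.0222] 12.125
screw_tin [ 0.5036  0.245  -0.0018] 0.75 [[448.0, 252.0]]
```

View pics/w4.png

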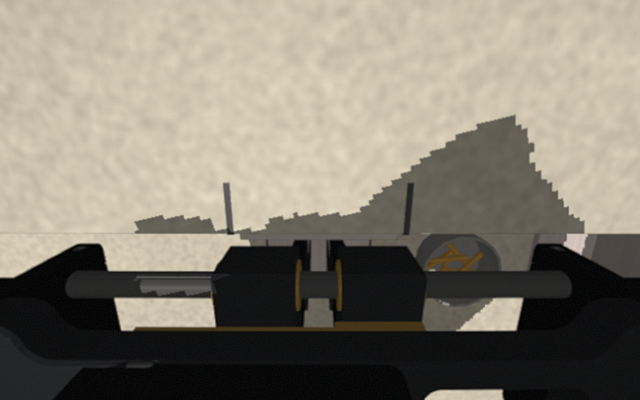

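The wrist view shows the bracket's upright at the riser's edge (row 234), centred between the marks at (231,233) and (407,233). The tin is undisturbed at (458,265). Travel matched the measured gap and the push holds at about 10.5 N, so I'll hand in.

```bash
python3 -c "
from plant import order,telemetry
print(telemetry.observe()['force']); print(order.close_job())"
```

```text
[ -1.81769926 -10.93845515   2.80439732]
the job is handed in; nothing more can be done
None
```

The silver bracket is in its pencilled outline with its back against the riser, still gripped and pushing with about 11 N by the wrist force reading; the job is handed in, but no verdict was returned.

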